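# Eject a label roll and trap it on the outfeed

## Robot

A 6-joint arm with a two-finger parallel gripper is mounted at the origin on the work surface; the furniture and walls round the work are solid. World frame = base frame: x ahead of the robot, y to its left, z up, the work surface at z = 0. Lengths are in mm, angles in rad, forces in N, time in s.
With the tool pointing down it reaches from about 300 to 775 mm from the base axis. Payload 14.6 kg.
Tool frame: the origin (TCP) lies on the centre line of the jaws, within the pads' length; the fingertips stand 8 mm ahead of it and the grasp point (between the pads) lies 11 mm behind it; z points along the fingers, y is the line along which they close (so a half turn about z gives the same grasp; the last joint's range is limited). The gripper opens to 94 mm and grips with 3 to 60 N. Pads are 16 mm wide; open, the fingers measure 119 mm over their backs; the gripper's body (75 mm by 177 mm) begins 78 mm behind the grasp point.
Start: joints at [-1.328, 0.3, 1.521, -0, 1.321, -0.067], TCP at [167.67, -523.809, 173.546] pointing down, gripper open.
Joint ranges: [-3.03, 3.03], [-0.79, 2.21], [0.23, 2.52], [-1.04, 4.18], [0, 3.07], [-2.55, 2.55]. Speed limits (rad/s): [2.22, 2.22, 2.57, 3.14, 3.14, 3.14].

## Interface

Orientations are given as [roll, pitch, yaw] about the fixed x, y, z axes, in that order (R = Rz(yaw) Ry(pitch) Rx(roll)).
In Python, from cell import manip gives the robot as it stands.
- The arm moves only by the tool jog_arm, never from a script. Its argument "rows" is one flat list of numbers, 7 for each row, row after row: the shift along the world's x, y, z in cm, then the turn, a rotation vector about the world's x, y, z in rad, then the closure, from 0 (fully open) to 1 (shut). In form: [dx, dy, dz, rx, ry, rz, fingers, dx, dy, dz, rx, ry, rz, fingers, ...]. A call has 1 to 20 rows; each row shifts and turns the commanded pose from where the row before left it; what a row does not reach is not made up. A row lasts 1/12 s, in which the tool goes at most 41.7 mm and 7.16 degrees, less where a joint would pass 70% of its speed; a pose out of reach is approached as far as the arm can. A call with a gripper value outside its range is refused whole. The fingers move at their own pace and stop on an object; "newtons" is the grip in N (left out, the last holds). Time passes only in rows, so rows that do not move let the fingers close. It gives the time, the measured TCP pose, the force, the opening and the grip force at its end, in the units of the state.
- manip.read_state(): the state, without advancing time (a new reading comes with each control period).
- manip.camera(name): name is "side" or "top" or "wrist"; returns (picture, depth): 480x640x3 uint8, blue, green, red; 480x640 float32, mm along the optical axis (not along the pixel's ray), 0 where there is no reading.
- manip.camera_model(name): a dict with "K" (3x3 intrinsics, pixels), "R" (3x3) and "t" (3): a world point X has camera coordinates R X + t. Camera axes: x right, y down, z forward; pixel columns grow to the right and rows downward; lengths in mm; the calibration is good to about 2 mm. A picture is of the moment at which its call begins: read the wrist's pose just before it. camera_model takes no time and is no camera call; for the wrist camera it gives the pose at the moment of the call.
- manip.sign_off(): hands the job in; it is judged then, once.
The state is a dict: "clock": time; "joints": joint angles; "qd": joint speeds; "effort": joint torques, N m; "eef_pos": TCP position; "eef_rot": TCP orientation; "wrist_force": force on the tool from outside, world axes, zero at the start; "moment": the same for the moment, N m; "finger_gap": finger opening in mm; "finger_force": force on a finger pad.
Only numpy, scipy, OpenCV 4.12 (cv2) and the standard library are available. Lean on these libraries where they do the work, as an engineer would, in place of code of your own. Each camera call takes 0.05 s, during which the arm holds its last target. There are 200 camera calls.

## Task

Get the next label roll ready at the mouth of the spring ejector: press the orange release key all the way down with one finger, and have the other finger standing across the outfeed so that it stops the roll as the spring pops it out, before the roll slides over the open end. Finish while still holding: key kept fully down, popped roll resting against the other finger on the outfeed. Do not grip or lift the roll, and leave the things standing around alone.

Things in the scene. Friction and masses are not known exactly. Their poses are not given: they have to be found in the camera images.
- ejector: Fixed grey spring ejector for label rolls, 205 mm long (x -45 to 160), 132 mm wide. Origin on the table under the outfeed's middle; x points back into the magazine, y to the key, z up. Rolls pop out along -x. Aluminium deck 30 mm above the table, 84 mm wide, open end at x = -45 mm. Curbs beside the outfeed (x < 33 mm) are 40 mm above the table; magazine walls (x 33 to 160 mm) 72 mm.
- gate (a point): Top middle of the steel gate tab, 32 mm wide, that holds the roll in at the ejector's x = 27 to 33 mm, y = 0; it stands 8 mm above the deck. It is one piece with the key and sinks with it: the roll is free once the key is about 8 mm down. If the key is let up, the gate rises again under the popped roll.
- pusher (a joint): Travel of the black spring pusher behind the roll, m: 0 at the start, 0.065 at its outer stop. It pushes the roll out with about 3 N at 0 and 1.4 N at 0.065, and follows it; an untrapped roll shoots over the open end in a fraction of a second.
- outfeed_mid (a point): Middle of the outfeed on the deck surface (30 mm above the table), at the ejector's x = 0, y = 0; a fingertip above this point stands across the roll's path, about 35 mm from the seated roll's front to the finger's middle. Axes as the ejector's.
- key_top (a point): Centre of the top face of the orange release key, a pad 32 mm along the ejector's x and 22 mm along its y, at the ejector's x = 0, y = 64 mm. Unpressed its top is 60 mm above the table (30 mm above the deck), fully pressed 48 mm; nothing else beside the pad is higher than the 40 mm curb. The point moves with the key.
- release_key (a joint): How far the key is pressed, m: 0 up, 0.012 fully down at its hard stop. Spring return, about 2.3 N at the top and 5 N at the bottom, plus up to 3 N of friction from the roll on the gate.
- label_roll: Loose white roll of labels, 80 mm in diameter and 50 mm tall, about 0.1 kg, lying flat on the deck in the magazine, its top 80 mm above the table; origin at the centre of its underside. At the start this is about 73 mm along the ejector's x from its origin.
- seat (a point): Point on the deck under the centre of the seated roll, at the ejector's x = 75.5 mm; fixed. Axes as the ejector's. The roll's x in this frame is about -3 mm when seated against the gate, and more negative the further it pops out.
- pill_bottle: Bystander: white bottle with red bands, 40 mm in diameter and 88 mm tall, standing loose beside the ejector; origin under its centre.
- tally_counter: Bystander: small grey hand counter, 33 x 48 x 52 mm, standing loose beside the ejector; origin under its centre.
- red_marker: Bystander: white marker pen with red cap, 128 mm long, 15 mm thick, lying loose beyond the key, roughly along the ejector; origin under its middle, its y along the pen.
- kit_carton: Bystander: small white and red carton, 24 x 78 x 112 mm, standing loose beside the magazine; origin under its centre.
Mind the look-alikes: they are no part of the job. Of the things like the label_roll, leave any that is black, brown or red; of the rest the larger one is meant.

How it is judged (in metres and radians):
At the end, for the whole second after the job is handed in: The robot is still holding the key at least 9.5 mm down; the roll has popped 10 to 62 mm out of its seat, lies flat on the deck (within 6 mm of its height, tilt under 0.12 rad), is at rest (under 0.02 m/s) and rests against the fingers with more than 0.3 N (value of joint release_key above 0.0095 m and x of label_roll in the frame of seat between -0.062 and -0.01 m and z of label_roll in the frame of seat between -0.006 and 0.006 m and angle between label_roll's own z axis and vertical below 0.12 rad and linear speed of label_roll below 0.02 m/s and contact force between the fingers and label_roll above 0.3 N); the arm keeps its last pose, push and grip.
It fails at once if the roll slides over the open end of the outfeed (more than 80 mm out of its seat) (x of label_roll in the frame of seat below -0.08 m).
It fails at once if the roll is lifted more than 15 mm off the deck (z of label_roll in the frame of seat above 0.015 m).
It fails at once if a bystander (bottle, tally counter, marker or standing carton) is moved more than 20 mm (distance of any of pill_bottle, tally_counter, red_marker, kit_carton from where it was at the start of the episode above 0.02 m).
It also fails if it takes over 32 s, if anything falls off the work surface, if the arm or the gripper's body presses on something with over 40 N, if the wrist force passes 120 N, or if a joint passes its speed limit or range.

## Working session

There is one attempt and no reset: what is moved stays moved. The work goes in short steps, Python scripts to look and compute and a tool call to move; the robot and the scene stay as the last step left them, time stands still between calls to the robot, and variables do not carry over. Pictures are saved under pics/ and viewed, at most 10 in all, crops included, and the job is handed in when it is done.

Besides the shell and the picture viewer there is one more tool, called after "Call:" as name(argument=value, ...), one argument or row to a line, values as JSON. jog_arm: Moves the arm, as the interface text tells. Its arguments: {"type":"object","properties":{"rows":{"type":"array"},"newtons":{"type":"number"}},"required":["rows"]}

```bash
mkdir -p pics; cat > h.py <<'E'
import numpy as np, cv2
from cell import manip
def ray(m,u,v,z):
    d=m["R"].T@np.linalg.inv(m["K"])@np.array([u,v,1.]); c=-m["R"].T@m["t"]
    return c+d*(z-c[2])/d[2]
def cloud(m,dep):
    v,u=np.mgrid[:480,:640]; p=np.stack([u,v,np.ones_like(u)],-1)@np.linalg.inv(m["K"]).T*dep[...,None]
    return (p-np.ravel(m["t"]))@m["R"]
E
python3 - <<'E'
from h import *
print(manip.read_state())
for n in ("top","side"):
    m=manip.camera_model(n); p,d=manip.camera(n)
    cv2.imwrite(f"pics/{n}.png",p); np.savez(f"{n}.npz",p=p,d=d,**m); print(n,m["t"],-m["R"].T@m["t"])
E
```

```text
{'clock': 0.0, 'joints': array([-1.32759093e+00,  3.00463144e-01,  1.52154078e+00, -1.33247501e-05,
        1.32072304e+00, -6.66136887e-02]), 'qd': array([-5.89682867e-05, -2.83007057e-04, -5.64082340e-04, -1.15482559e-03,
       -8.85249331e-04,  1.40530512e-03]), 'effort': array([ 9.97265524e-04, -5.31803799e+01, -3.52736270e+01,  7.09080650e-02,
        2.43729103e-02, -1.09736650e-04]), 'eef_pos': array([ 167.60412276, -523.53738242,  173.00776834]), 'eef_rot': array([-3.14045999e+00, -6.26272590e-05,  3.09822357e-01]), 'wrist_force': array([ 0.05912615, -0.22351959,  0.07728516]), 'moment': array([-0.01398191, -0.03195117,  0.01583565]), 'finger_force': 0.0, 'finger_gap': 93.8409567097602}
top [ -3.44214569 542.57076082 864.55657242] [425.87459997  21.41534202 927.37541158]
side [-550.3597163    97.24606301  976.98875579] [ 396.56062058 -953.09972348  448.55349108]
```

View pics/top.png

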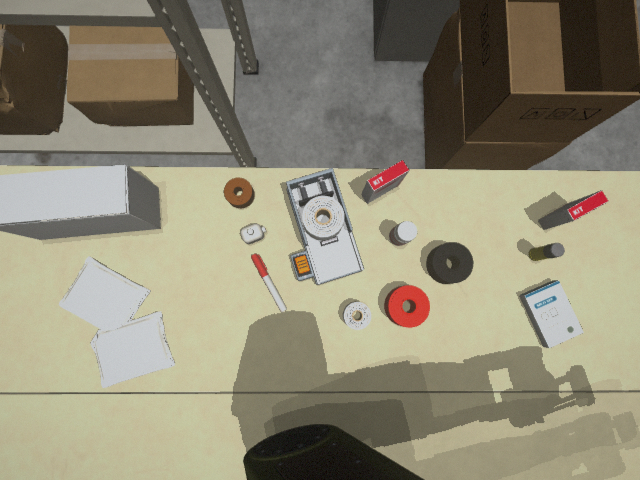

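View pics/side.png

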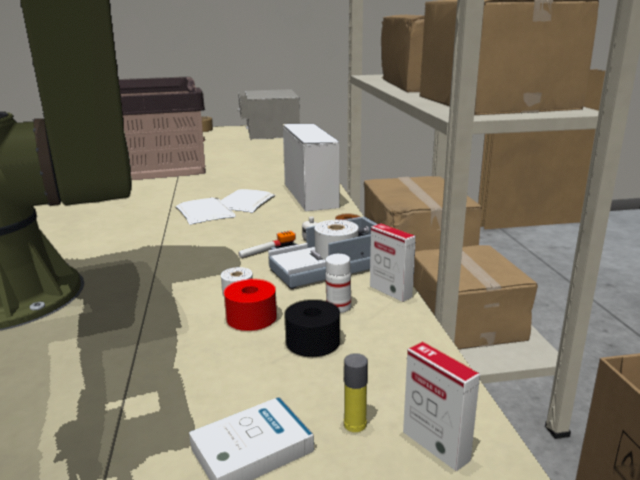

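Top view: the ejector is at about (328,228), with the orange key at (302,264) and the outfeed at (337,262). Roll candidates are white in the magazine (323,215), small white (356,314), brown (239,191), black (450,262) and red (407,306). The white one at (323,215) is meant: it is the larger of the two whites and it sits in the ejector. I'll confirm it in a crop and measure.

```bash
python3 - <<'E'
from h import *
T=np.load("top.npz"); p,d=T["p"],T["d"]; m={k:T[k] for k in "KRt"}
X=cloud(m,d); hsv=cv2.cvtColor(p,cv2.COLOR_BGR2HSV)
def big(mask,box):
    k=np.zeros((480,640),np.uint8); x0,y0,x1,y1=box; k[y0:y1,x0:x1]=mask[y0:y1,x0:x1]
    c=max(cv2.findContours(k,0,2)[0],key=cv2.contourArea); return c
H=X[...,2]
c=big(((hsv[...,0]>5)&(hsv[...,0]<22)&(hsv[...,1]>140)&(hsv[...,2]>120)).astype(np.uint8),(285,245,320,285))
r=cv2.minAreaRect(c); print("key",r,ray(m,*r[0],60)); print("keybox",[ray(m,*q,60)[:2].round(1) for q in cv2.boxPoints(r)], np.median(H[258:270,298:306]))
c=big(((H>72)&(H<95)).astype(np.uint8),(295,185,352,245))
(e,R)=cv2.minEnclosingCircle(c); M=cv2.moments(c); print("roll",e,R,ray(m,*e,80),ray(m,M['m10']/M['m00'],M['m01']/M['m00'],80), np.median(H[c[:,0,1],c[:,0,0]]))
# deck: flat region at z~30 in outfeed
c=big(((H>24)&(H<35)).astype(np.uint8),(300,225,372,290)); r=cv2.minAreaRect(c); print("deck",[ray(m,*q,30)[:2].round(1) for q in cv2.boxPoints(r)])
# whole ejector
c=big(((H>22)).astype(np.uint8),(280,165,370,290)); r=cv2.minAreaRect(c); print("ej",r,[ray(m,*q,40)[:2].round(1) for q in cv2.boxPoints(r)])
cv2.imwrite("pics/crop.png",cv2.resize(p[160:340,220:420],None,fx=3.3,fy=3.3,interpolation=cv2.INTER_CUBIC)[:600])
E
```

```text
key ((301.8500061035156, 264.04998779296875), (16.443843841552734, 11.067971229553223), 71.56504821777344) [492.46440889  45.38456186  60.        ]
keybox [array([503.9,  60.4]), array([510.7,  40.5]), array([481. ,  30.4]), array([474.4,  50.2])] 60.77721544844121
roll (324.0531921386719, 215.98226928710938) 22.416284561157227 [581.64093335   3.84709204  80.        ] [581.08930367   6.21937453  80.        ] 79.2045508393163
deck [array([572.1,  47.5]), array([598.9, -34.5]), array([482.5, -70.3]), array([456.8,  10.6])]
ej ((316.797119140625, 228.07188415527344), (108.11405181884766, 67.66923522949219), 73.85565948486328) [array([649.5, 111.7]), array([689.1, -17.2]), array([481.7, -75.5]), array([445.1,  50.4])]
```

View pics/crop.png

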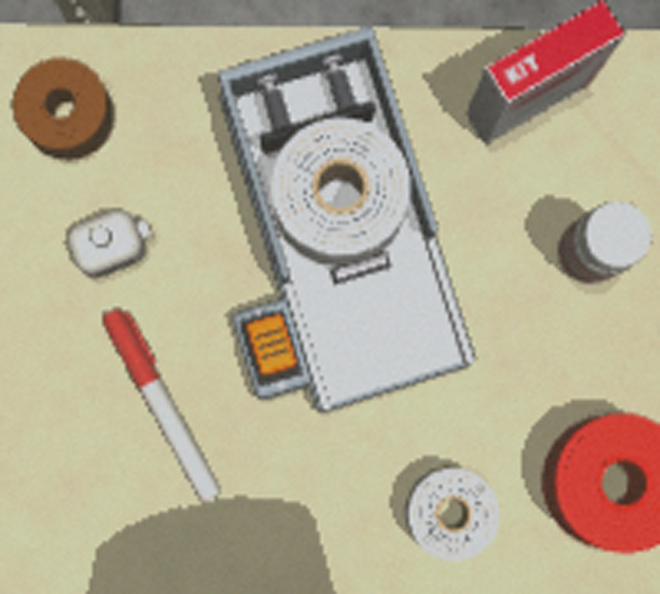

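The crop confirms the white roll at crop (340,187), sitting in the magazine against the gate at crop (361,268). The key is at crop (270,346) and the marker is to its left.

From key and roll together, the ejector yaw is about 0.298 and the outfeed middle is about (511.4,-16). With the fingers' middles 64 mm apart, the TCP should go to about (502,14.6). I'll travel at the current height first.

Call:
jog_arm(
  rows=[1.86,2.99,0,0,0,0,0.45,1.86,2.99,0,0,0,0,0.45,1.86,2.99,0,0,0,0,0.45,1.86,2.99,0,0,0,0,0.45,1.86,2.99,0,0,0,0,0.45,1.86,2.99,0,0,0,0,0.45,1.86,2.99,0,0,0,0,0.45,1.86,2.99,0,0,0,0,0.45,1.86,2.99,0,0,0,0,0.45,1.86,2.99,0,0,0,0,0.45,1.86,2.99,0,0,0,0,0.45,1.86,2.99,0,0,0,0,0.45,1.86,2.99,0,0,0,0,0.45,1.86,2.99,0,0,0,0,0.45,1.86,2.99,0,0,0,0,0.45,1.86,2.99,0,0,0,0,0.45,1.86,2.99,0,0,0,0,0.45,1.86,2.99,0,0,0,0,0.45,0,0,0,0,0,0,0.45,0,0,0,0,0,0,0.45],
)

```text
clock: 1.77
eef_pos: [502.5, 15.5, 172.9]
eef_rot: [-3.141, 0.001, 0.312]
wrist_force: [0.1, -0.4, -0.4]
finger_gap: 51.7
finger_force: 0.0
```

Now a wrist view, to refine key and gate positions.

```bash
python3 - <<'E'
from h import *
m=manip.camera_model("wrist"); s=manip.read_state(); p,d=manip.camera("wrist")
cv2.imwrite("pics/w.png",p); np.savez("w.npz",p=p,d=d,**m)
hsv=cv2.cvtColor(p,cv2.COLOR_BGR2HSV)
k=((hsv[...,0]>5)&(hsv[...,0]<22)&(hsv[...,1]>140)&(hsv[...,2]>120)).astype(np.uint8)
c=max(cv2.findContours(k,0,2)[0],key=cv2.contourArea); r=cv2.minAreaRect(c)
print(r,ray(m,*r[0],60),[ray(m,*q,60)[:2].round(1) for q in cv2.boxPoints(r)])
E
```

```text
((195.0, 21.5), (43.0, 62.0), 90.0) [634.79390893 165.51525837  60.        ] [array([642.1, 192.4]), array([657.3, 145.3]), array([627.3, 137.9]), array([611.6, 186.4])]
```

View pics/w.png

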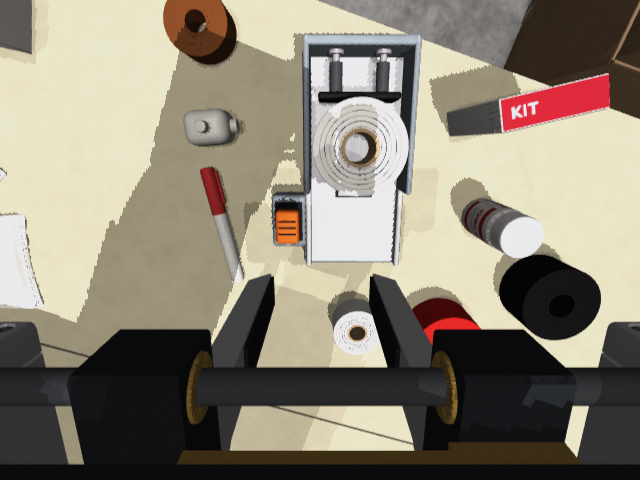

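The wrist view shows the key at (287,226), the gate at about (354,194), the outfeed clear and the ejector square to the image, so the yaw is right. My mask had picked the brown roll at (195,21), so I'll redo it inside a box.

```bash
python3 - <<'E'
from h import *
T=np.load("w.npz"); p,d=T["p"],T["d"]; m={k:T[k] for k in "KRt"}
hsv=cv2.cvtColor(p,cv2.COLOR_BGR2HSV)
k=((hsv[...,0]>5)&(hsv[...,0]<22)&(hsv[...,1]>140)&(hsv[...,2]>100)).astype(np.uint8); k[:195]=0;k[:,:265]=0;k[260:]=0;k[:,320:]=0
c=max(cv2.findContours(k,0,2)[0],key=cv2.contourArea); r=cv2.minAreaRect(c)
B=np.array([ray(m,*q,60)[:2] for q in cv2.boxPoints(r)])
print(r,B.round(1).tolist(),B.mean(0))
X=cloud(m,d); H=X[...,2]; y,x=np.nonzero(((H>76)&(H<84))[90:200,305:415]); P=X[y+90,x+305,:2].astype(np.float32)
e,R=cv2.minEnclosingCircle(P[(np.hypot(*(P-np.median(P,0)).T)<46)]); print("roll",e,R)
v=B.mean(0)-0; w=np.array(e)-v; yaw=np.arctan2(w[1],w[0])+np.arctan2(64,73); print("yaw",yaw,np.hypot(*w))
ex=np.array([np.cos(yaw),np.sin(yaw)]); ey=np.array([-ex[1],ex[0]])
print("mid",v-64*ey,"tcp",v-32*ey, "deck edges z", [ray(m,u,263,30)[:2].round(1) for u in (313,398)])
E
```

```text
((287.0, 227.0), (32.0, 22.0), 90.0) [[505.2, 60.3], [511.5, 40.9], [482.0, 32.0], [475.6, 51.9]] [493.59741476  46.29426389]
roll (581.7975463867188, 7.039939880371094) 40.03550338745117
yaw 0.30106101027818527 96.5410025502053
mid [512.57556912 -14.8271698 ] tcp [503.08649194  15.73354704] deck edges z [array([457.3,  10. ]), array([484.8, -75.3])]
```

Consistent with the first measurement; the target TCP is (503,15.6) and I'm already there. Descend to just above the key.

Call:
jog_arm(
  rows=[0.05,0,-1.6,0,0,-0.01,0.45,0,0,-1.6,0,0,0,0.45,0,0,-1.6,0,0,0,0.45,0,0,-1.6,0,0,0,0.45,0,0,-1.6,0,0,0,0.45,0,0,-1.6,0,0,0,0.45,0,0,0,0,0,0,0.45,0,0,0,0,0,0,0.45],
)

```text
clock: 2.48
eef_pos: [502.4, 13.5, 77.6]
eef_rot: [-3.141, 0.001, 0.299]
wrist_force: [0.5, 0.7, 0.9]
finger_gap: 51.7
finger_force: 0.0
```

```bash
python3 - <<'E'
from h import *
a,_=manip.camera("wrist"); b,_=manip.camera("side")
cv2.imwrite("pics/c1.png",np.hstack([cv2.resize(a,(400,300)),cv2.resize(b[190:310,230:390],(400,300))]))
E
```

```text
(no output)
```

View pics/c1.png

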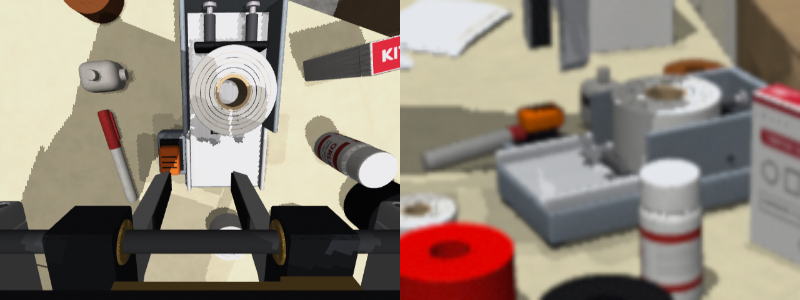

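The fingertips look farther from the key than expected: about (162,178) against the key at (170,160) in the wrist view, and high in the side view. Before pressing, I'll project the expected tips into both cameras.

```bash
python3 - <<'E'
from h import *
from scipy.spatial.transform import Rotation as Ro
s=manip.read_state(); R=Ro.from_euler("xyz",s["eef_rot"]).as_matrix(); print(s["eef_pos"],s["clock"])
out=[]
for n,box in (("wrist",(180,150,480,375)),("side",(220,150,420,300))):
    m=manip.camera_model(n); p,d=manip.camera(n); x0,y0,x1,y1=box
    pts=[s["eef_pos"]+R@np.array([0,y,8]) for y in (-32,32)]+[np.array([493.3,46,60]),np.array([512.3,-15,30])]
    for X,col in zip(pts,((0,0,255),(255,0,0),(0,255,0),(255,0,255))):
        q=m["K"]@(m["R"]@X+np.ravel(m["t"])); u,v=q[:2]/q[2]; print(n,X.round(1),u.round(1),v.round(1),"z",q[2].round(),"depth",d[int(v),int(u)] if 0<=v<480 and 0<=u<640 else None)
        cv2.circle(p,(int(u),int(v)),2,col,-1)
    out.append(cv2.resize(p[y0:y1,x0:x1],(400,300)))
cv2.imwrite("pics/c2.png",np.hstack(out))
E
```

```text
[503.33101582  13.7817875   78.70236066] 2.5833
wrist [493.9  44.4  70.7] 272.2 265.1 z 232.0 depth 241.6246
wrist [512.8 -16.8  70.7] 370.1 265.0 z 232.0 depth 274.77628
wrist [493.3  46.   60. ] 271.7 260.1 z 242.0 depth 239.68738
wrist [512.3 -15.   30. ] 360.6 247.5 z 271.0 depth 269.60843
side [493.9  44.4  70.7] 286.2 227.2 z 1068.0 depth 1274.8097
side [512.8 -16.8  70.7] 300.5 238.4 z 1015.0 depth 1210.0138
side [493.3  46.   60. ] 286.0 232.2 z 1074.0 depth 1072.9517
side [512.3 -15.   30. ] 300.7 259.0 z 1032.0 depth 1039.6361
```

View pics/c2.png

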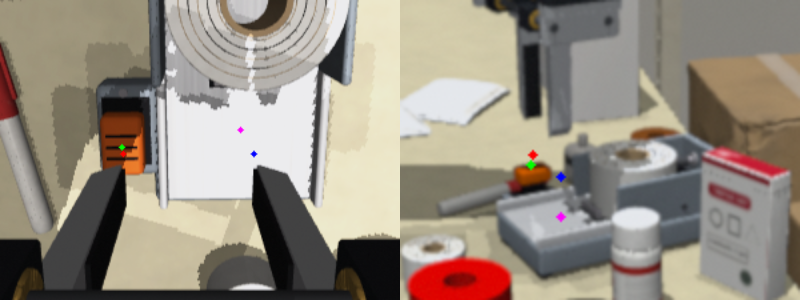

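Both views show the real tips nearer the gripper than the projection. I'll measure the tips by depth.

```bash
python3 - <<'E'
from h import *
s=manip.read_state(); print(s["eef_pos"],s["eef_rot"])
for n,(x0,y0,x1,y1) in (("wrist",(240,265,400,330)),("side",(270,150,312,225))):
    m=manip.camera_model(n); p,d=manip.camera(n); X=cloud(m,d)[y0:y1,x0:x1].reshape(-1,3); dd=d[y0:y1,x0:x1].ravel(); print(n,len(X))
    r=X-s["eef_pos"]; yaw=s["eef_rot"][2]; c,si=np.cos(yaw),np.sin(yaw)
    a=r[:,0]*c+r[:,1]*si; b=-r[:,0]*si+r[:,1]*c
    for sg in (1,-1):
        k=(dd>0)&(abs(b*sg-32)<14)&(abs(a)<18)&(r[:,2]>-15)
        if k.sum(): print(sg,k.sum(),"a",np.percentile(a[k],[1,50,99]).round(1),"b",np.percentile(b[k],[1,50,99]).round(1),"lowest dz",np.percentile(r[k,2],[0,2,10]).round(1))
E
```

```text
[503.40468494  14.08117322  78.63593774] [ 3.14104142e+00 -1.52492062e-03  2.99382786e-01]
wrist 10400
1 1636 a [-7.3  8.7  9.6] b [25.5 28.2 37. ] lowest dz [31.7 35.  41.4]
-1 1489 a [-7.7  8.6  9.5] b [-37.1 -27.8 -25.8] lowest dz [31.5 34.9 41. ]
side 3150
1 543 a [-13.9  -4.3   8.5] b [22.9 27.2 39. ] lowest dz [31.6 33.5 41.2]
-1 560 a [-11.6  -3.2   8.4] b [-40.9 -37.3 -27.3] lowest dz [31.6 34.3 43.6]
```

Both cameras agree that the tips are really 31.6 mm above the reported TCP, at z≈110, not 8 mm below it. The reported TCP is therefore about 40 mm too far along the tool. I'll trust the cameras: the key contact is about 50 mm further down. I'll go 40 mm and check again.

Call:
jog_arm(
  rows=[0,0.1,-1,0,0,0,0.45,0,0,-1,0,0,0,0.45,0,0,-1,0,0,0,0.45,0,0,-1,0,0,0,0.45,0,0,0,0,0,0,0.45,0,0,0,0,0,0,0.45],
)

```text
clock: 3.28
eef_pos: [502.5, 15.4, 36.7]
eef_rot: [-3.141, 0.002, 0.3]
wrist_force: [-0.0, 0.8, 0.1]
finger_gap: 51.5
finger_force: 0.0
```

```bash
python3 - <<'E'
from h import *
s=manip.read_state(); print(s["eef_pos"],s["wrist_force"])
out=[]
for n,(x0,y0,x1,y1) in (("wrist",(180,150,480,375)),("side",(220,150,420,300))):
    m=manip.camera_model(n); p,d=manip.camera(n); X=cloud(m,d); r=(X-s["eef_pos"])
    k=(d>0)&(r[...,2]>24)&(r[...,2]<60)&(np.hypot(r[...,0],r[...,1])<45); print(n,k.sum(),"tip z",np.percentile(X[k][:,2],[0,1,5]).round(1))
    out.append(cv2.resize(p[y0:y1,x0:x1],(400,300)))
cv2.imwrite("pics/c3.png",np.hstack(out))
E
```

```text
[502.53966115  15.40431421  36.72031065] [-0.04513534  0.79981249  0.08281844]
wrist 2294 tip z [60.7 60.8 61.1]
side 382 tip z [60.7 61.1 64.6]
```

View pics/c3.png

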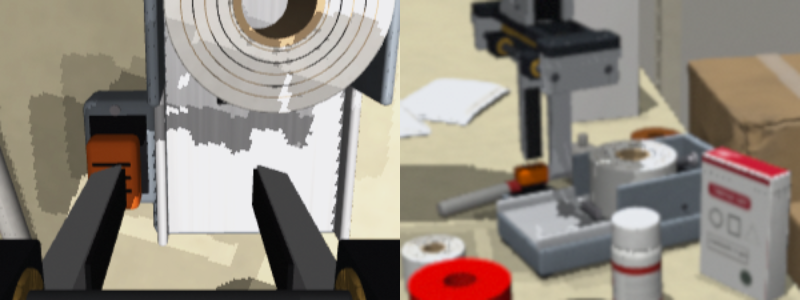

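The key finger is just above the pad (tip at about (118,168), key at u 88–140), the outfeed finger stands mid-outfeed in front of the roll, and the bystanders are clear. Press.

Call:
jog_arm(
  rows=[0,0,-0.2,0,0,0,0.45,0,0,-0.2,0,0,0,0.45,0,0,-0.2,0,0,0,0.45,0,0,-0.2,0,0,0,0.45,0,0,-0.2,0,0,0,0.45,0,0,-0.2,0,0,0,0.45,0,0,-0.2,0,0,0,0.45,0,0,-0.2,0,0,0,0.45,0,0,-0.2,0,0,0,0.45,0,0,0,0,0,0,0.45,0,0,0,0,0,0,0.45],
)

```text
clock: 4.3
eef_pos: [502.8, 15.3, 19.4]
eef_rot: [-3.141, 0.0, 0.3]
wrist_force: [-2.1, -1.0, 3.1]
finger_gap: 52.0
finger_force: 3.2
```

The -x force says the roll has popped against the finger. Continue to the key's hard stop.

Call:
jog_arm(
  rows=[0,0,-0.1,0,0,0,0.45,0,0,-0.1,0,0,0,0.45,0,0,-0.1,0,0,0,0.45,0,0,-0.05,0,0,0,0.45,0,0,0,0,0,0,0.45,0,0,0,0,0,0,0.45,0,0,0,0,0,0,0.45],
)

```text
clock: 4.88
eef_pos: [502.9, 15.4, 16.3]
eef_rot: [-3.142, 0.0, 0.3]
wrist_force: [-4.5, -0.3, 7.3]
finger_gap: 51.9
finger_force: 5.1
```

Call:
jog_arm(
  rows=[0,0,-0.05,0,0,0,0.45,0,0,-0.05,0,0,0,0.45,0,0,0,0,0,0,0.45,0,0,0,0,0,0,0.45],
)

```text
clock: 5.22
eef_pos: [503.0, 15.4, 16.0]
eef_rot: [3.142, -0.0, 0.3]
wrist_force: [-8.6, -1.7, 18.8]
finger_gap: 51.9
finger_force: 10.5
```

```bash
python3 - <<'E'
from h import *
s=manip.read_state(); print(s["eef_pos"],s["wrist_force"])
m=manip.camera_model("wrist"); a,d=manip.camera("wrist"); b,_=manip.camera("side")
X=cloud(m,d); H=X[...,2]; k=(H>77)&(H<83)&(np.hypot(X[...,0]-555,X[...,1])<75); k[240:]=0
n,l,st,_=cv2.connectedComponentsWithStats(k.astype(np.uint8)); i=1+st[1:,4].argmax(); P=X[l==i][:,:2].astype(np.float32)
e,R=cv2.minEnclosingCircle(P); w=np.array(e)-[512.5,-15]; print("roll",e,R,"ej x,y",w@[.955,.296],w@[-.296,.955], "top z",np.median(H[l==i]))
cv2.imwrite("pics/c4.png",np.hstack([cv2.resize(a[150:375,180:480],(400,300)),cv2.resize(b[150:300,220:420],(400,300))]))
E
```

```text
[503.02171241  15.37022242  16.03613265] [-8.6258491  -1.65002706 18.77018623]
roll (559.3845825195312, -0.6390056610107422) 40.16752624511719 ej x,y 49.02563063049316 -0.16308683204650798 top z 80.35728921305375
```

View pics/c4.png

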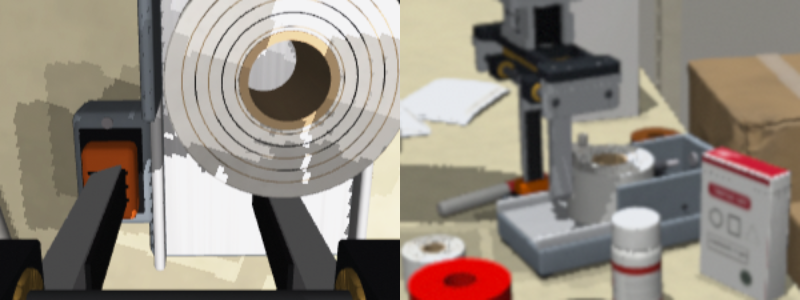

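The force jumped to 19 N with no further travel, so the key is on its hard stop. The roll popped about 26 mm, lies flat (top at 80 mm) and rests against the outfeed finger at about (262,195). Hand in.

```bash
python3 -c "
from cell import manip; print(manip.sign_off())"
```

```text
the job is handed in; nothing more can be done
None
```

The job is handed in: the key is held on its hard stop, and the roll has popped about 26 mm and lies flat against the outfeed finger, with no bystander disturbed; the hand-in gave no verdict.

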